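# Set the rack status tags in the sample cabinet

### The arm

A 6-joint arm with a two-finger parallel gripper is mounted at the origin on the work surface. World frame = base frame: x ahead of the robot, y to its left, z up, the work surface at z = 0. Lengths are in m, angles in rad, forces in N, time in s.
With the tool pointing down it reaches from about 0.3 to 0.95 m from the base axis. Payload 3.1 kg.
Tool frame: the origin (TCP) lies at the very end of the fingers, on their centre line; the grasp point (between the pads) lies 19 mm behind it (env.grip_depth is the z of the grasp point in the tool frame, in m); z points along the fingers, y is the direction in which the jaws open and shut (so a half turn about z gives the same grasp; the last joint's range is limited). The gripper opens to 85 mm and grips with 20 to 120 N. Pads are 22 mm wide; open, the fingers measure 114 mm over their backs; the gripper's body (76 mm by 85 mm) begins 54 mm behind the grasp point. The pads swing forward as they close: fully open they stand 13 mm farther back than shut.
Start: joints at [-1.287, 0.308, 1.634, -0, 1.2, -0.07], TCP at [0.217, -0.586, 0.231] pointing down, gripper open.
Joint ranges: [-3.06, 3.06], [-0.79, 1.96], [0.05, 2.63], [-1.19, 4.34], [0.05, 2.64], [-2.94, 2.94]. Speed limits (rad/s): [2.79, 2.79, 3.14, 3.14, 3.14, 3.14].

### API

Orientations are given as a unit quaternion [w, x, y, z].
In Python, from plant import env gives the robot as it stands. The module is installed in compiled form; this text tells all that it offers.
- The arm moves only by the shell command python3 -m handwheel 'ROWS'. ROWS is JSON, a list of rows, each an object with "jaw": the gripper command: -1 is shut, 1 is fully open, values between are in proportion; "delta_pos": the shift along the world's x, y, z in units of 40 mm (1.0 is 40 mm), a list of three; "roll": the turn about the world's z in units of 6 degrees (1.0 is 6 degrees). In form: [{"jaw": jaw, "delta_pos": [x, y, z], "roll": roll}, ...]. A call has 1 to 8 rows; each row is the pose to reach, as a shift and turn from the pose measured when the call began; what a row does not reach only later rows make up. A row lasts 1/10 s, in which the tool goes at most 50 mm and 8.59 degrees, less where a joint would pass 70% of its speed; a pose out of reach is approached as far as the arm can. A call with a gripper value outside its range is refused whole. The fingers move at their own pace and stop on an object; the grip force is fixed at half the most. Time passes only in rows, so rows that repeat a pose let the fingers close. It gives the time, the measured TCP pose, the force and the opening at its end, in the units of the state.
- env.sense(): the state, without advancing time (a new reading comes with each control period).
- env.capture(name): name is "scene" or "top"; returns the picture (384x512x3 uint8, blue, green, red); there is no depth.
- env.get_calibration(name): a dict with "fx", "fy", "cx", "cy" (pixels), "world_from_camera" (4x4, takes a point from camera to world coordinates). Camera axes: x right, y down, z forward; pixel columns grow to the right and rows downward; lengths in m; the calibration is good to about 2 mm. A picture is of the moment at which its call begins. get_calibration takes no time and is no camera call.
- env.job_done(): hands the job in, once; it reports no verdict.
The state is a dict: "time_s": time; "joints": joint angles; "joint_velocities": joint speeds; "tau": joint torques, N m; "tool_pos": TCP position; "eef_rot": TCP orientation; "force": force on the tool from outside, world axes, zero at the start; "torque": the same for the moment, N m; "grip_width": finger opening in m.
Only numpy, scipy, OpenCV 4.12 (cv2) and the standard library are available. Lean on these libraries where they do the work, as an engineer would, in place of code of your own. Each camera call takes 0.05 s, during which the arm holds its last target.

### The job

Each tube rack has a hinged status tag in front of it: flip the tags that are wrong so that the full racks (all six tubes in place), and only those, have their tag leaning fully over towards the rack with the disc face up; the tag of a rack with empty places must lean fully back towards the robot with the bar face up. Push the tags over gently with the fingertips, without pinching them, and do not turn a tag that is already right. Do not move or lift the racks, the tip box, the jar or the marker.

Things in the scene. Friction and masses are not known exactly. Their poses are not given: they have to be found in the camera images.
- tag_a (a joint): Angle of a white flap, 54 mm wide along its level hinge, 4 mm thick, free edge 50 mm from the hinge axis. 0: stop, leaning 35 deg from upright towards the robot, black bar on its upper face (not full). 0.61: upright. 1.22: stop, leaning 35 deg towards its rack, black disc on its upper face (full). Stays at any angle where left; hinge friction 0.015 N m (1 N at 20 mm above the hinge).
- tag_a_hinge (a point): Middle of the hinge axis at the foot of tag_a, 30 mm above the table. z up, y along the hinge, x level towards its rack. The hinge cheeks reach 5 mm above this point. At either stop the tag's free edge is 29 mm out from the axis and 41 mm above it; about 90 mm are then free between that edge and the rack.
- tag_b (a joint): Angle of a white flap, 54 mm wide along its level hinge, 4 mm thick, free edge 50 mm from the hinge axis. 0: stop, leaning 35 deg from upright towards the robot, black bar on its upper face (not full). 0.61: upright. 1.22: stop, leaning 35 deg towards its rack, black disc on its upper face (full). Stays at any angle where left; hinge friction 0.015 N m (1 N at 20 mm above the hinge).
- tag_b_hinge (a point): Middle of the hinge axis at the foot of tag_b, 30 mm above the table. z up, y along the hinge, x level towards its rack. The hinge cheeks reach 5 mm above this point. At either stop the tag's free edge is 29 mm out from the axis and 41 mm above it; about 90 mm are then free between that edge and the rack.
- tag_c (a joint): Angle of a white flap, 54 mm wide along its level hinge, 4 mm thick, free edge 50 mm from the hinge axis. 0: stop, leaning 35 deg from upright towards the robot, black bar on its upper face (not full). 0.61: upright. 1.22: stop, leaning 35 deg towards its rack, black disc on its upper face (full). Stays at any angle where left; hinge friction 0.015 N m (1 N at 20 mm above the hinge).
- tag_c_hinge (a point): Middle of the hinge axis at the foot of tag_c, 30 mm above the table. z up, y along the hinge, x level towards its rack. The hinge cheeks reach 5 mm above this point. At either stop the tag's free edge is 29 mm out from the axis and 41 mm above it; about 90 mm are then free between that edge and the rack.
- tag_d (a joint): Angle of a white flap, 54 mm wide along its level hinge, 4 mm thick, free edge 50 mm from the hinge axis. 0: stop, leaning 35 deg from upright towards the robot, black bar on its upper face (not full). 0.61: upright. 1.22: stop, leaning 35 deg towards its rack, black disc on its upper face (full). Stays at any angle where left; hinge friction 0.015 N m (1 N at 20 mm above the hinge).
- tag_d_hinge (a point): Middle of the hinge axis at the foot of tag_d, 30 mm above the table. z up, y along the hinge, x level towards its rack. The hinge cheeks reach 5 mm above this point. At either stop the tag's free edge is 29 mm out from the axis and 41 mm above it; about 90 mm are then free between that edge and the rack.
- rack_a: Grey tube rack, 56 (x) x 78 (y) x 36 mm, loose, 2 x 3 places; FULL: a tube in all six. White tubes with red caps reach 72 mm above its underside; empty places are flat dark circles. Origin: centre of its underside, z up, on the plate at z = 10 mm, 146 to 158 mm beyond (+x) the hinge of the tag directly in front of it, at most 6 mm off sideways; bays are 110 mm apart.
- rack_b: Grey tube rack, 56 (x) x 78 (y) x 36 mm, loose, 2 x 3 places; FULL: a tube in all six. White tubes with red caps reach 72 mm above its underside; empty places are flat dark circles. Origin: centre of its underside, z up, on the plate at z = 10 mm, 146 to 158 mm beyond (+x) the hinge of the tag directly in front of it, at most 6 mm off sideways; bays are 110 mm apart.
- rack_c: Grey tube rack, 56 (x) x 78 (y) x 36 mm, loose, 2 x 3 places; FULL: a tube in all six. White tubes with red caps reach 72 mm above its underside; empty places are flat dark circles. Origin: centre of its underside, z up, on the plate at z = 10 mm, 146 to 158 mm beyond (+x) the hinge of the tag directly in front of it, at most 6 mm off sideways; bays are 110 mm apart.
- rack_d: Grey tube rack, 56 (x) x 78 (y) x 36 mm, loose, 2 x 3 places; NOT full: two tubes, four empty places. White tubes with red caps reach 72 mm above its underside; empty places are flat dark circles. Origin: centre of its underside, z up, on the plate at z = 10 mm, 146 to 158 mm beyond (+x) the hinge of the tag directly in front of it, at most 6 mm off sideways; bays are 110 mm apart.
- station: Fixed grey plate carrying the four tags and racks, 270 (x) x 470 (y) x 10 mm. Origin at table height under the middle of the straight row of hinges; it runs from 65 mm before (-x) to 205 mm beyond. Axes parallel to the hinges' axes: x towards the racks.
- tip_box: Bystander: white pipette-tip box with blue top, 80 x 120 x 55 mm, loose, to the left of the plate. Origin: centre of its underside.
- jar: Bystander: jar with a white lid, 60 mm diameter, 75 mm high, loose, to the right of the plate. Origin: centre of its underside.
- marker: Bystander: marker pen, 132 mm long along its x, 16 mm wide, 14 mm high, loose, lying to the right of the plate. Origin: underside, near mid-length.

How it is judged:
At the end, for the whole second after the job is handed in: Each tag in front of a full rack is within 0.18 rad of its stop on the rack side, each tag in front of a rack with empty places within 0.18 rad of its stop on the robot side, all tags at rest; racks within 15 mm and bystanders within 20 mm of where they began ((((y of rack_a in the frame of tag_a_hinge between -0.05 and 0.05 m or y of rack_b in the frame of tag_a_hinge between -0.05 and 0.05 m or y of rack_c in the frame of tag_a_hinge between -0.05 and 0.05 m) and value of joint tag_a above 1.04 rad) or (y of rack_d in the frame of tag_a_hinge between -0.05 and 0.05 m and value of joint tag_a below 0.18 rad)) and velocity of joint tag_a between -0.1 and 0.1 rad/s and (((y of rack_a in the frame of tag_b_hinge between -0.05 and 0.05 m or y of rack_b in the frame of tag_b_hinge between -0.05 and 0.05 m or y of rack_c in the frame of tag_b_hinge between -0.05 and 0.05 m) and value of joint tag_b above 1.04 rad) or (y of rack_d in the frame of tag_b_hinge between -0.05 and 0.05 m and value of joint tag_b below 0.18 rad)) and velocity of joint tag_b between -0.1 and 0.1 rad/s and (((y of rack_a in the frame of tag_c_hinge between -0.05 and 0.05 m or y of rack_b in the frame of tag_c_hinge between -0.05 and 0.05 m or y of rack_c in the frame of tag_c_hinge between -0.05 and 0.05 m) and value of joint tag_c above 1.04 rad) or (y of rack_d in the frame of tag_c_hinge between -0.05 and 0.05 m and value of joint tag_c below 0.18 rad)) and velocity of joint tag_c between -0.1 and 0.1 rad/s and (((y of rack_a in the frame of tag_d_hinge between -0.05 and 0.05 m or y of rack_b in the frame of tag_d_hinge between -0.05 and 0.05 m or y of rack_c in the frame of tag_d_hinge between -0.05 and 0.05 m) and value of joint tag_d above 1.04 rad) or (y of rack_d in the frame of tag_d_hinge between -0.05 and 0.05 m and value of joint tag_d below 0.18 rad)) and velocity of joint tag_d between -0.1 and 0.1 rad/s and distance of each of rack_a, rack_b, rack_c, rack_d from where it was at the start of the episode below 0.015 m and distance of each of tip_box, jar, marker from where it was at the start of the episode below 0.02 m); the robot touches nothing.
It fails at once if a tag that was already right was turned to the wrong side (((y of rack_a in the frame of tag_a_hinge between -0.05 and 0.05 m or y of rack_b in the frame of tag_a_hinge between -0.05 and 0.05 m or y of rack_c in the frame of tag_a_hinge between -0.05 and 0.05 m) and value of joint tag_a below 0.5 rad) or (y of rack_d in the frame of tag_b_hinge between -0.05 and 0.05 m and value of joint tag_b above 0.72 rad) or (y of rack_d in the frame of tag_c_hinge between -0.05 and 0.05 m and value of joint tag_c above 0.72 rad) or (y of rack_d in the frame of tag_d_hinge between -0.05 and 0.05 m and value of joint tag_d above 0.72 rad)).
It fails at once if a tag was pinched or shoved hard (over 30 N) (contact force between the fingers and tag_a above 30 N or contact force between the fingers and tag_b above 30 N or contact force between the fingers and tag_c above 30 N or contact force between the fingers and tag_d above 30 N).
It fails at once if a tube rack was lifted, tipped or pushed out of place (15 mm) (distance of any of rack_a, rack_b, rack_c, rack_d from where it was at the start of the episode above 0.015 m or angle between any of rack_a, rack_b, rack_c, rack_d's own z axis and vertical above 0.2 rad).
It fails at once if a bystander (tip box, jar, marker) was moved over 20 mm (distance of any of tip_box, jar, marker from where it was at the start of the episode above 0.02 m).
It also fails if it takes over 61 s, if anything falls off the work surface, if the arm or the gripper's body presses on something with over 40 N, if the wrist force passes 120 N, or if a joint passes its speed limit or range.

## Working session

There is one attempt and no reset: what is moved stays moved. The work goes in short steps, Python scripts to look and compute and a shell command to move; the robot and the scene stay as the last step left them, time stands still between calls to the robot, and variables do not carry over. Pictures are saved under pics/ and viewed, and the job is handed in when it is done.

```bash
mkdir -p pics; python3 - <<'E'
from plant import env
import cv2,numpy as np
for n in("scene","top"):
    cv2.imwrite(f"pics/{n}0.png",env.capture(n)); c=env.get_calibration(n); print(n,c)
print(env.sense())
E
```

```text
scene {'fx': 369.53713971740416, 'fy': 369.53713971740416, 'cx': 258.11757523628484, 'cy': 190.13663485242998, 'world_from_camera': array([[-0.8237686 ,  0.33366678, -0.45833587,  1.09133585],
       [ 0.56681342,  0.46861278, -0.67758734,  0.70952237],
       [-0.01130634, -0.8179661 , -0.57515531,  0.64481716],
       [ 0.        ,  0.        ,  0.        ,  1.        ]])}
top {'fx': 374.4338152915906, 'fy': 374.4338152915906, 'cx': 254.04148939761123, 'cy': 193.2764234540113, 'world_from_camera': array([[-0.06588511, -0.977514  ,  0.20031357,  0.38987072],
       [-0.99782137,  0.06523043, -0.00987408,  0.03307582],
       [-0.00341448, -0.20052772, -0.97968208,  1.14198821],
       [ 0.        ,  0.        ,  0.        ,  1.        ]])}
{'time_s': 0.1, 'joints': array([-1.28671299e+00,  3.08948497e-01,  1.63508367e+00, -4.33209490e-06,
        1.19969149e+00, -6.97540060e-02]), 'joint_velocities': array([-0.00068091,  0.00014517, -0.00360627, -0.00011465,  0.00051862,
        0.00042431]), 'tau': array([-2.11104193e-04, -4.16408122e+01, -2.77645272e+01, -5.81202858e-05,
        4.01517522e-03,  1.65574494e-05]), 'tool_pos': array([ 0.21629108, -0.58557361,  0.23013125]), 'eef_rot': array([-1.05916829e-03,  9.84389973e-01,  1.75997858e-01, -1.15971332e-04]), 'force': array([-0.38958062, -0.97535138,  0.58384505]), 'torque': array([0.00316045, 0.00457446, 0.03026804]), 'grip_width': 0.085797722579454}
```

View pics/scene0.png

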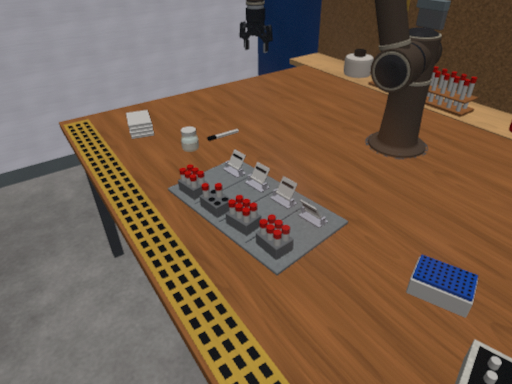

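View pics/top0.png

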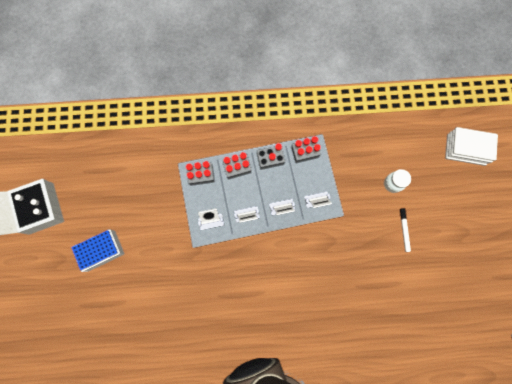

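```bash
python3 - <<'E'
import cv2
i=cv2.imread("pics/top0.png")[100:260,120:380]
cv2.imwrite("pics/top0c.png",cv2.resize(i,None,fx=3,fy=3,interpolation=cv2.INTER_CUBIC))
E
```

```text
(no output)
```

View pics/top0c.png

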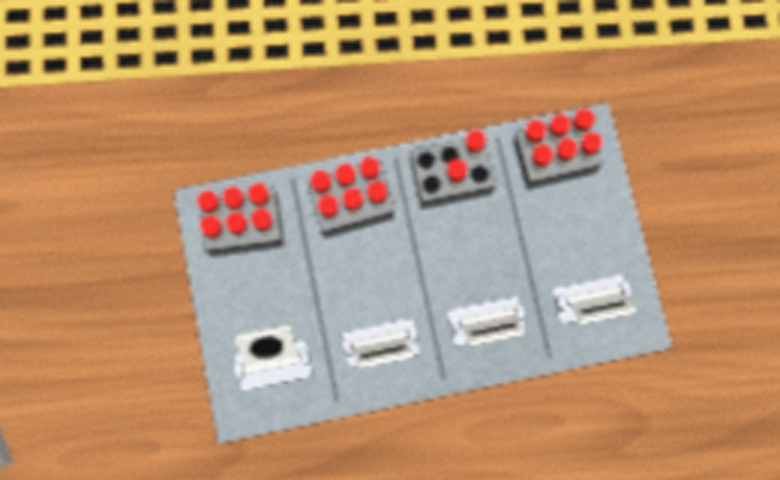

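Both views show that the tags at bays 1 (left, disc) and 3 (bar, not-full rack) are right. Bays 2 and 4 have full racks with bar tags, so those two need flipping. Next I'll locate the plate from its corners.

```bash
cat >h.py <<'E'
import numpy as np
from plant import env
def ray(n,u,v,z):
    c=env.get_calibration(n);T=c["world_from_camera"]
    d=T[:3,:3]@np.array([(u-c["cx"])/c["fx"],(v-c["cy"])/c["fy"],1]);o=T[:3,3]
    return o+d*(z-o[2])/d[2]
def proj(n,p):
    c=env.get_calibration(n);T=np.linalg.inv(c["world_from_camera"]);q=T[:3,:3]@np.array(p)+T[:3,3]
    return np.array([c["cx"]+c["fx"]*q[0]/q[2],c["cy"]+c["fy"]*q[1]/q[2]])
E
python3 - <<'E'
from h import *
import cv2
from scipy.optimize import least_squares
im=np.array([(175,188),(610,103),(672,348),(217,442)])/3+[120,100]
loc=np.array([(.205,.235),(.205,-.235),(-.065,-.235),(-.065,.235)])
W=np.array([ray("top",u-.33,v-.33,.01)[:2] for u,v in im]);print(W)
def tf(p,l): 
    c,s=np.cos(p[2]),np.sin(p[2]); return l@np.array([[c,s],[-s,c]])+p[:2]
r=least_squares(lambda p:(tf(p,loc)-W).ravel(),[.5,0,0]);p=r.x;print(p,np.degrees(p[2]),r.fun)
ys=np.array([.165,.055,-.055,-.165]);H=tf(p,np.c_[0*ys,ys]);print(H)
for n in("top","scene"):
    i=cv2.imread(f"pics/{n}0.png");k=3
    o=(120,100) if n=="top" else (150,130)
    i=cv2.resize(i[o[1]:o[1]+170,o[0]:o[0]+260],None,fx=k,fy=k,interpolation=cv2.INTER_CUBIC)
    def d(q,col):
        a=(proj(n,q)-o+.33)*k;cv2.circle(i,tuple(int(x) for x in a),3,col,-1)
    for l in loc:d([*tf(p,l),.01],(0,255,0))
    for y,side in zip(ys,(1,-1,-1,-1)):
        for e in(-.027,.027):
            d([*tf(p,np.array([0,y+e])),.03],(255,0,255));d([*tf(p,np.array([side*.029,y+e])),.071],(0,255,255))
    cv2.imwrite(f"pics/{n}_fit.png",i)
E
```

```text
[[ 0.73621882  0.25345688]
 [ 0.79910003 -0.21034127]
 [ 0.53367244 -0.24615637]
 [ 0.46957661  0.21817839]]
[ 0.56528066 -0.00565     0.13518867] 7.745740313056369 [ 0.00051875  0.0013783   0.00098285 -0.00053523 -0.00112606 -0.00111
 -0.00037554  0.00026693]
[[ 0.54304241  0.15784453]
 [ 0.55786791  0.04884818]
 [ 0.57269341 -0.06014817]
 [ 0.58751891 -0.16914453]]
```

View pics/top_fit.png

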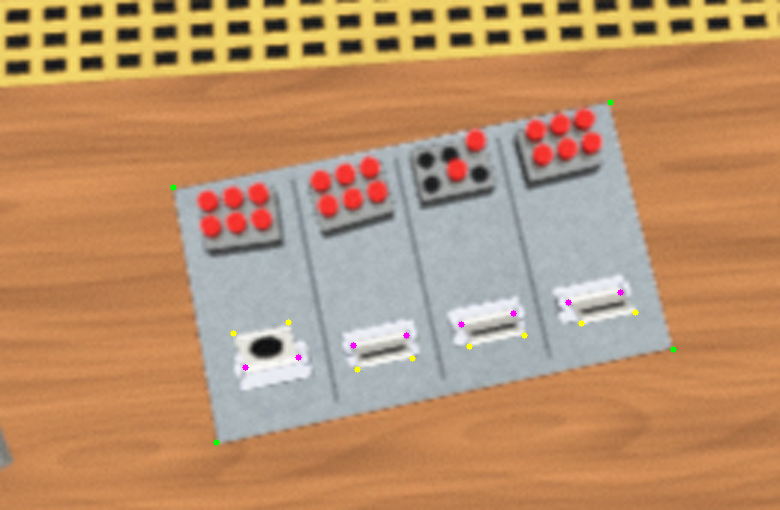

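View pics/scene_fit.png

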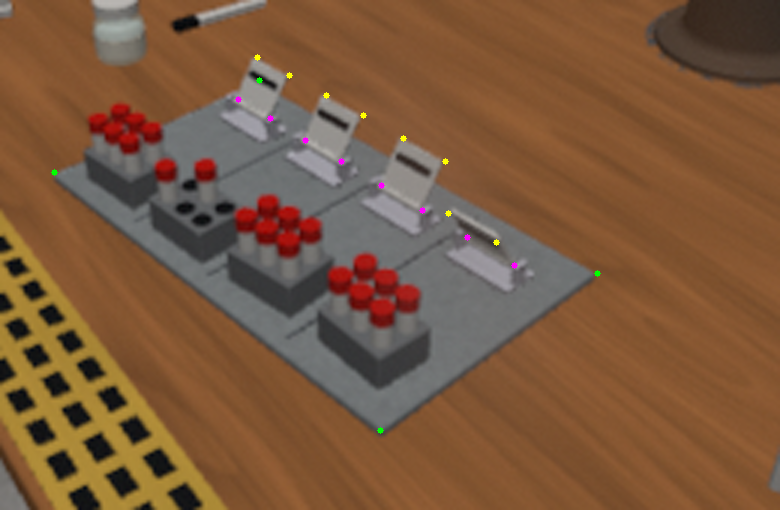

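Marked points fit within about 4 mm in both pictures. The hinges are at bay 2 ≈ (0.558, 0.049) and bay 4 ≈ (0.588, -0.169), with yaw 7.7°. I'll go to bay 4 first, with the jaws shut and a roll of -12.6°.

```bash
python3 -m handwheel '[{"jaw":-1,"delta_pos":[0.6,0.8,0],"roll":-0.5},{"jaw":-1,"delta_pos":[1.2,1.6,0],"roll":-1},{"jaw":-1,"delta_pos":[1.8,2.4,0],"roll":-1.5},{"jaw":-1,"delta_pos":[2.4,3.2,0],"roll":-2.1},{"jaw":-1,"delta_pos":[3,4.1,0],"roll":-2.1},{"jaw":-1,"delta_pos":[3.6,4.9,0],"roll":-2.1},{"jaw":-1,"delta_pos":[4.2,5.7,0],"roll":-2.1},{"jaw":-1,"delta_pos":[4.7,6.5,0],"roll":-2.1}]'
```

```text
time_s: 0.9
tool_pos: [0.405, -0.3239, 0.2298]
eef_rot: [-0.001, 0.998, 0.067, -0.0]
force: [0.0, -1.0, -0.5]
grip_width: 0.0002
```

```bash
python3 -m handwheel '[{"jaw":-1,"delta_pos":[0.7,0.9,0],"roll":0},{"jaw":-1,"delta_pos":[1.4,1.8,0],"roll":0},{"jaw":-1,"delta_pos":[2,2.7,0],"roll":0},{"jaw":-1,"delta_pos":[2.7,3.6,0],"roll":0},{"jaw":-1,"delta_pos":[2.7,3.6,-1],"roll":0},{"jaw":-1,"delta_pos":[2.7,3.6,-2],"roll":0},{"jaw":-1,"delta_pos":[2.7,3.6,-2.5],"roll":0},{"jaw":-1,"delta_pos":[2.7,3.6,-2.5],"roll":0}]'
python3 - <<'E'
from h import *
import cv2
s=env.sense();print(s["tool_pos"],s["force"])
i=env.capture("scene")[100:300,150:420];cv2.imwrite("pics/s1.png",cv2.resize(i,None,fx=2.9,fy=2.9,interpolation=cv2.INTER_CUBIC))
E
```

```text
time_s: 1.7
tool_pos: [0.5095, -0.178, 0.1255]
eef_rot: [-0.003, 0.998, 0.067, -0.004]
force: [-0.3, 0.3, -0.6]
grip_width: 0.0001
[ 0.50948166 -0.17800171  0.12552991] [-0.28945391  0.267833   -0.60622171]
```

View pics/s1.png

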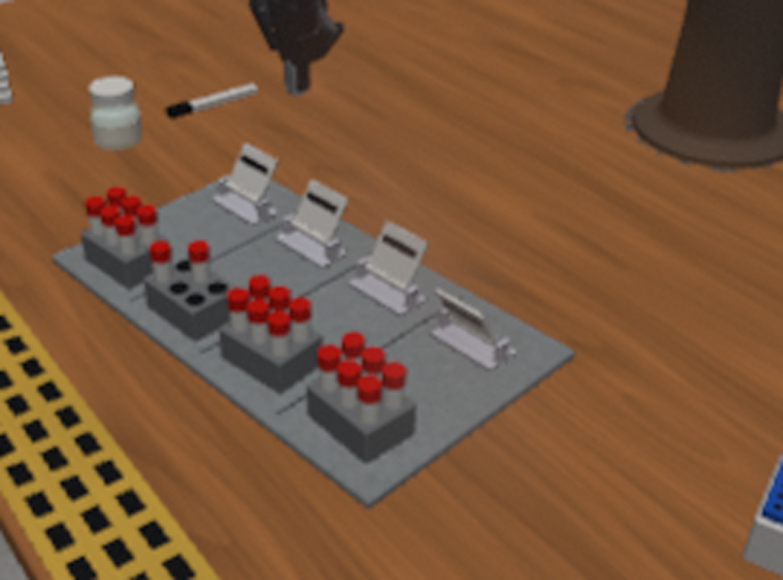

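The fingers are over the table in front of bay 4 and the scene is undisturbed. The fingertip is at crop (298,92). Descend, then approach slowly.

```bash
python3 -m handwheel '[{"jaw":-1,"delta_pos":[0,0,-0.8],"roll":0},{"jaw":-1,"delta_pos":[0,0,-1.6],"roll":0},{"jaw":-1,"delta_pos":[0,0,-1.6],"roll":0},{"jaw":-1,"delta_pos":[0.4,0.05,-1.6],"roll":0},{"jaw":-1,"delta_pos":[0.8,0.1,-1.6],"roll":0},{"jaw":-1,"delta_pos":[1,0.13,-1.6],"roll":0},{"jaw":-1,"delta_pos":[1.2,0.16,-1.6],"roll":0},{"jaw":-1,"delta_pos":[1.2,0.16,-1.6],"roll":0}]'
python3 - <<'E'
from h import *
import cv2
s=env.sense();print(s["tool_pos"],s["force"])
i=env.capture("scene")[100:300,150:420];cv2.imwrite("pics/s2.png",cv2.resize(i,None,fx=2.9,fy=2.9,interpolation=cv2.INTER_CUBIC))
E
```

```text
time_s: 2.55
tool_pos: [0.5611, -0.1729, 0.0654]
eef_rot: [-0.002, 0.998, 0.067, -0.001]
force: [0.6, -0.4, 0.8]
grip_width: -0.0
[ 0.56109429 -0.17294553  0.06537326] [ 0.64085526 -0.37334224  0.8099223 ]
```

View pics/s2.png

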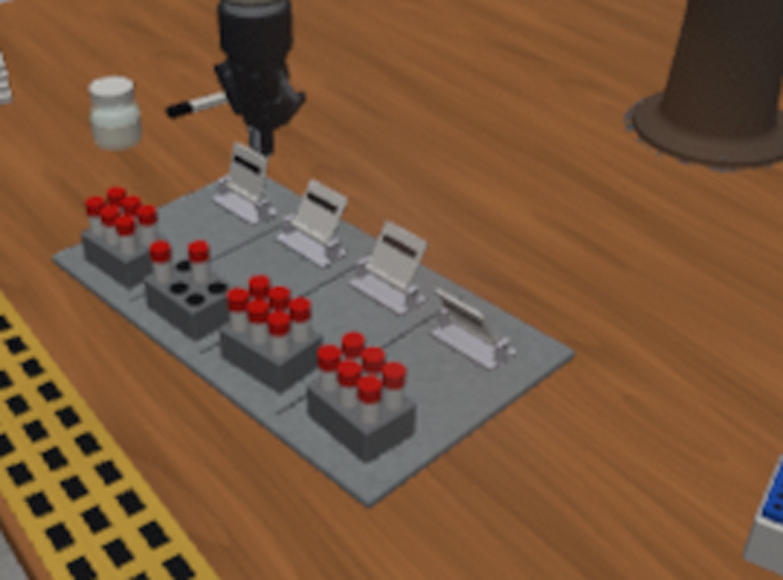

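The fingertip is behind the bay 4 tag (crop 262,150), which has begun to tilt up. Force is below 1 N. Keep pushing in small steps.

```bash
python3 -m handwheel '[{"jaw":-1,"delta_pos":[0.15,0.02,0],"roll":0},{"jaw":-1,"delta_pos":[0.3,0.04,0],"roll":0},{"jaw":-1,"delta_pos":[0.45,0.06,0],"roll":0},{"jaw":-1,"delta_pos":[0.6,0.08,0],"roll":0},{"jaw":-1,"delta_pos":[0.7,0.09,0],"roll":0},{"jaw":-1,"delta_pos":[0.7,0.09,0],"roll":0}]'
python3 - <<'E'
from h import *
import cv2
s=env.sense();print(s["tool_pos"],s["force"])
i=env.capture("scene")[100:300,150:420];cv2.imwrite("pics/s3.png",cv2.resize(i,None,fx=2.9,fy=2.9,interpolation=cv2.INTER_CUBIC))
E
```

```text
time_s: 3.2
tool_pos: [0.5889, -0.1691, 0.0648]
eef_rot: [-0.002, 0.998, 0.067, -0.001]
force: [0.1, 0.2, 0.6]
grip_width: 0.0
[ 0.58888484 -0.169139    0.06475453] [0.13361828 0.16171815 0.62433226]
```

View pics/s3.png

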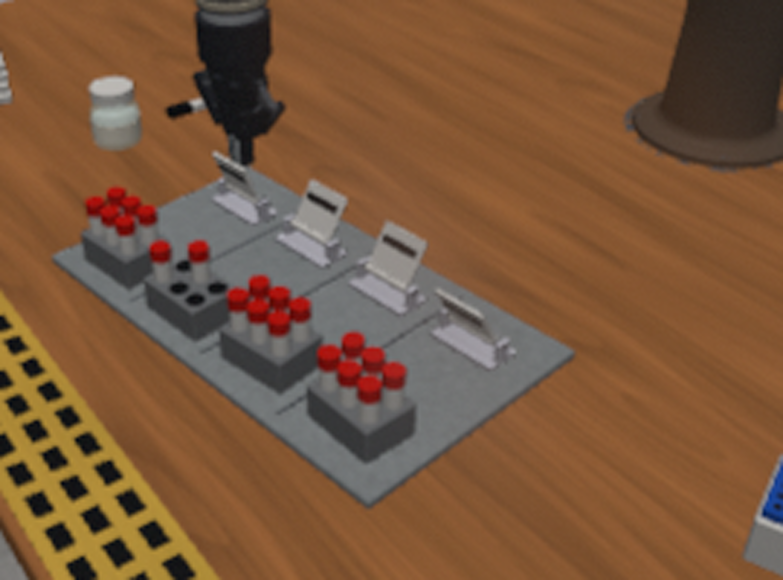

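The bay 4 tag is past upright, with its edge near crop (215,158). I'll finish in 2 mm steps and watch the force.

```bash
python3 -m handwheel '[{"jaw":-1,"delta_pos":[0.05,0.01,0],"roll":0},{"jaw":-1,"delta_pos":[0.1,0.01,0],"roll":0},{"jaw":-1,"delta_pos":[0.15,0.02,0],"roll":0},{"jaw":-1,"delta_pos":[0.2,0.03,0],"roll":0},{"jaw":-1,"delta_pos":[0.2,0.03,0],"roll":0}]'
python3 -m handwheel '[{"jaw":-1,"delta_pos":[0.05,0.01,0],"roll":0},{"jaw":-1,"delta_pos":[0.05,0.01,0],"roll":0}]'

```

```text
time_s: 3.75
tool_pos: [0.5969, -0.1679, 0.0648]
eef_rot: [-0.002, 0.998, 0.067, -0.001]
force: [-0.2, 0.6, 0.2]
grip_width: 0.0
time_s: 3.95
tool_pos: [0.5993, -0.1675, 0.065]
eef_rot: [-0.002, 0.998, 0.067, -0.001]
force: [0.6, 0.4, -0.5]
grip_width: 0.0002
```

```bash
python3 -m handwheel '[{"jaw":-1,"delta_pos":[0.05,0.01,0],"roll":0},{"jaw":-1,"delta_pos":[0.05,0.01,0],"roll":0}]'
python3 - <<'E'
from h import *
import cv2
a=env.capture("scene")[120:220,200:330];b=env.capture("top")[140:240,180:350]
cv2.imwrite("pics/s4.png",cv2.resize(a,None,fx=5,fy=5,interpolation=cv2.INTER_CUBIC))
cv2.imwrite("pics/t4.png",cv2.resize(b,None,fx=4.5,fy=4.5,interpolation=cv2.INTER_CUBIC))
E
```

```text
time_s: 4.15
tool_pos: [0.6016, -0.1671, 0.0651]
eef_rot: [-0.002, 0.998, 0.067, -0.001]
force: [0.8, -0.3, -0.6]
grip_width: -0.0002
```

View pics/s4.png

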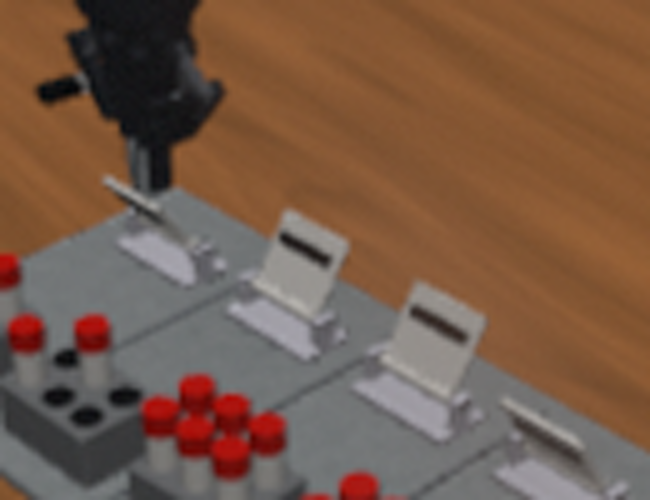

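View pics/t4.png

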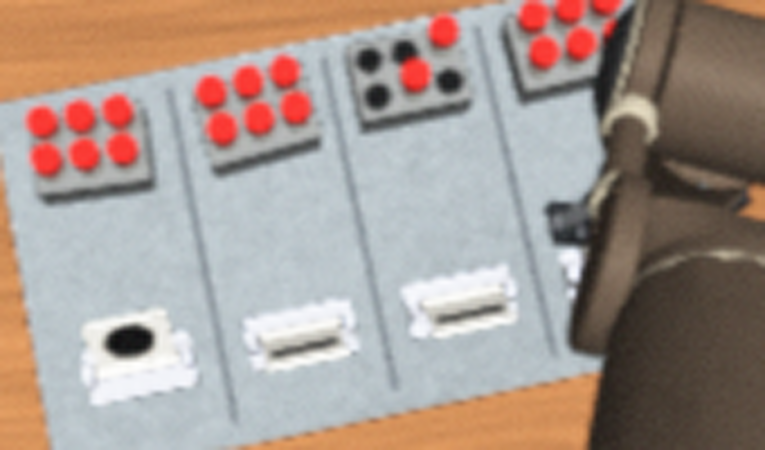

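The bay 4 tag now leans like the bay 1 tag (edge about (110,180) in the crop). There is no stop force yet, so continue in 2 mm steps.

```bash
python3 -m handwheel '[{"jaw":-1,"delta_pos":[0.05,0.01,0],"roll":0},{"jaw":-1,"delta_pos":[0.05,0.01,0],"roll":0}]'
python3 -m handwheel '[{"jaw":-1,"delta_pos":[0.05,0.01,0],"roll":0},{"jaw":-1,"delta_pos":[0.05,0.01,0],"roll":0}]'

```

```text
time_s: 4.45
tool_pos: [0.602, -0.167, 0.0648]
eef_rot: [-0.002, 0.998, 0.068, -0.003]
force: [-5.4, -0.3, 1.9]
grip_width: -0.0001
time_s: 4.65
tool_pos: [0.6021, -0.1669, 0.0647]
eef_rot: [-0.002, 0.998, 0.068, -0.005]
force: [-6.5, -2.3, 4.4]
grip_width: 0.0001
```

The force rose to about 7 N at TCP x = 0.602, so the stop is reached. Retreat and go to bay 2.

```bash
python3 -m handwheel '[{"jaw":-1,"delta_pos":[-0.5,-0.07,0],"roll":0},{"jaw":-1,"delta_pos":[-1.3,-0.17,0.3],"roll":0},{"jaw":-1,"delta_pos":[-2.3,-0.3,1],"roll":0},{"jaw":-1,"delta_pos":[-2.4,0.7,1.2],"roll":0},{"jaw":-1,"delta_pos":[-2.5,1.7,1.2],"roll":0},{"jaw":-1,"delta_pos":[-2.7,2.8,1.2],"roll":0},{"jaw":-1,"delta_pos":[-2.8,3.9,1.2],"roll":0},{"jaw":-1,"delta_pos":[-3,5.1,1.2],"roll":0}]'
python3 -m handwheel '[{"jaw":-1,"delta_pos":[0,0,0],"roll":0}]'
python3 - <<'E'
from h import *
import cv2
a=env.capture("scene")[120:240,200:350];b=env.capture("top")[140:240,180:350]
cv2.imwrite("pics/s5.png",cv2.resize(a,None,fx=5,fy=5,interpolation=cv2.INTER_CUBIC))
cv2.imwrite("pics/t5.png",cv2.resize(b,None,fx=4.5,fy=4.5,interpolation=cv2.INTER_CUBIC))
E
```

```text
time_s: 5.45
tool_pos: [0.4834, 0.0387, 0.1135]
eef_rot: [-0.002, 0.998, 0.067, -0.003]
force: [1.0, 0.1, -0.1]
grip_width: 0.0001
time_s: 5.55
tool_pos: [0.4826, 0.0437, 0.1135]
eef_rot: [-0.004, 0.998, 0.07, -0.002]
force: [-0.7, -0.9, 0.3]
grip_width: 0.0
```

View pics/s5.png

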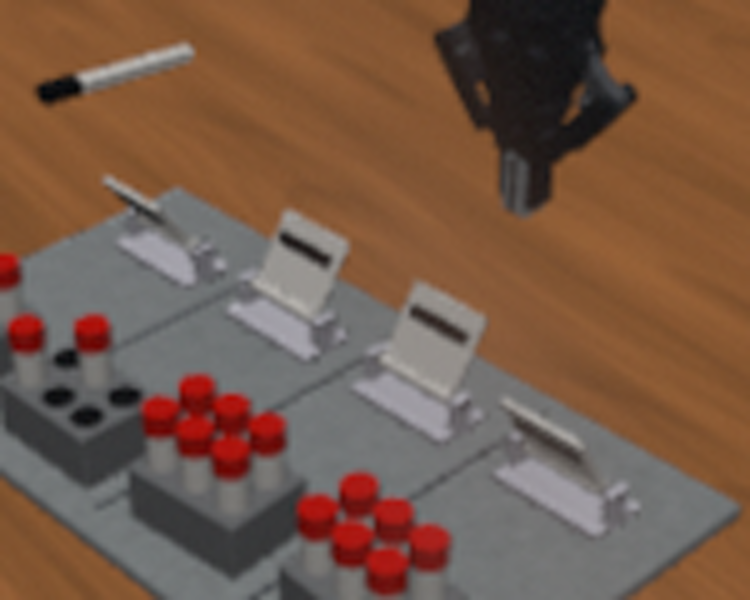

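View pics/t5.png

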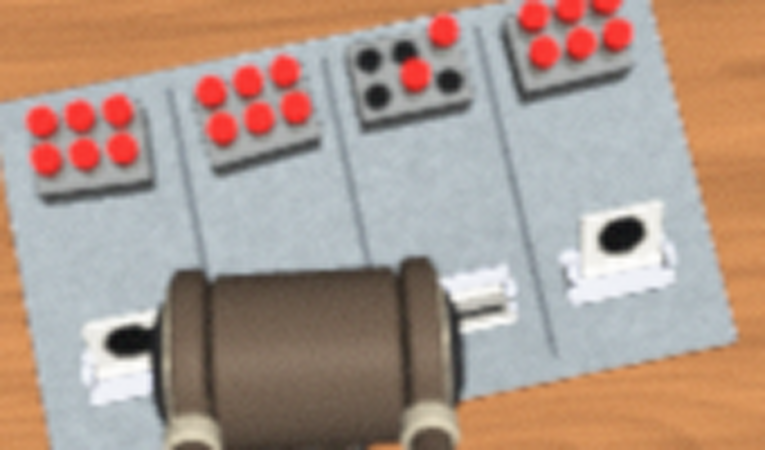

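The bay 4 tag is over: disc at top-crop (622,235), edge at scene-crop (108,180). The other tags have not moved. Bay 2 comes next: the stop is expected at TCP ≈ (0.5725, 0.051).

```bash
python3 -m handwheel '[{"jaw":-1,"delta_pos":[0,-0.12,-0.6],"roll":0},{"jaw":-1,"delta_pos":[0,-0.12,-1.2],"roll":0},{"jaw":-1,"delta_pos":[0,-0.12,-1.2],"roll":0},{"jaw":-1,"delta_pos":[0.4,-0.06,-1.2],"roll":0},{"jaw":-1,"delta_pos":[0.8,0,-1.2],"roll":0},{"jaw":-1,"delta_pos":[0.95,0.02,-1.2],"roll":0},{"jaw":-1,"delta_pos":[1.1,0.04,-1.2],"roll":0},{"jaw":-1,"delta_pos":[1.1,0.04,-1.2],"roll":0}]'

```

```text
time_s: 6.45
tool_pos: [0.5291, 0.0412, 0.0665]
eef_rot: [-0.002, 0.998, 0.068, -0.001]
force: [0.0, 0.1, 0.1]
grip_width: 0.0002
```

```bash
python3 -m handwheel '[{"jaw":-1,"delta_pos":[0.15,0.04,0],"roll":0},{"jaw":-1,"delta_pos":[0.3,0.08,0],"roll":0},{"jaw":-1,"delta_pos":[0.45,0.12,0],"roll":0},{"jaw":-1,"delta_pos":[0.6,0.15,0],"roll":0},{"jaw":-1,"delta_pos":[0.75,0.18,0],"roll":0},{"jaw":-1,"delta_pos":[0.8,0.2,0],"roll":0},{"jaw":-1,"delta_pos":[0.8,0.2,0],"roll":0}]'
python3 - <<'E'
from h import *
import cv2
a=env.capture("scene")[120:240,200:350]
cv2.imwrite("pics/s6.png",cv2.resize(a,None,fx=5,fy=5,interpolation=cv2.INTER_CUBIC))
E
```

```text
time_s: 7.15
tool_pos: [0.5617, 0.0494, 0.0665]
eef_rot: [-0.002, 0.998, 0.068, -0.001]
force: [0.1, 0.1, -0.5]
grip_width: -0.0001
```

View pics/s6.png

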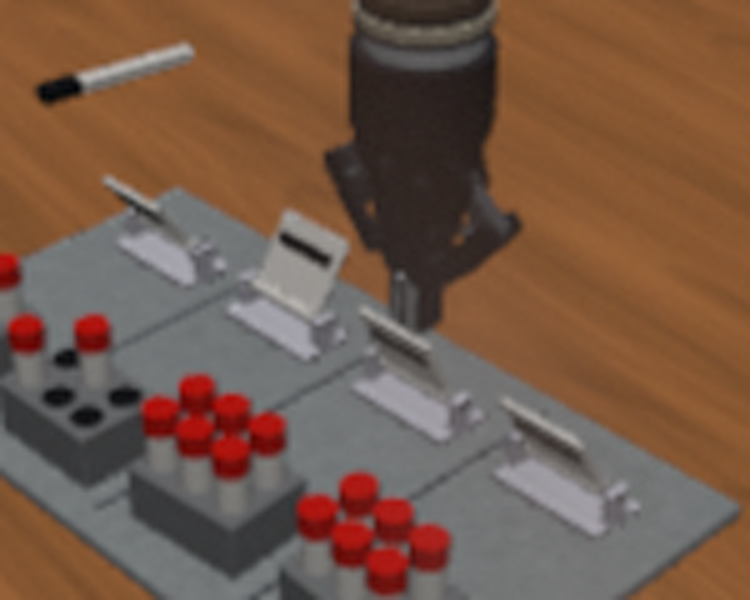

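The bay 2 tag is past upright, with its edge at crop (365,312). Now the last 10 mm or so.

```bash
python3 -m handwheel '[{"jaw":-1,"delta_pos":[0.05,0.01,0],"roll":0},{"jaw":-1,"delta_pos":[0.1,0.01,0],"roll":0},{"jaw":-1,"delta_pos":[0.15,0.02,0],"roll":0},{"jaw":-1,"delta_pos":[0.2,0.03,0],"roll":0},{"jaw":-1,"delta_pos":[0.2,0.03,0],"roll":0}]'
python3 -m handwheel '[{"jaw":-1,"delta_pos":[0.05,0.01,0],"roll":0},{"jaw":-1,"delta_pos":[0.05,0.01,0],"roll":0}]'
python3 -m handwheel '[{"jaw":-1,"delta_pos":[0.05,0.01,0],"roll":0},{"jaw":-1,"delta_pos":[0.05,0.01,0],"roll":0}]'
```

```text
time_s: 7.7
tool_pos: [0.5698, 0.0506, 0.0665]
eef_rot: [-0.002, 0.998, 0.068, -0.0]
force: [0.2, -0.2, 0.2]
grip_width: -0.0001
time_s: 7.9
tool_pos: [0.5718, 0.051, 0.0665]
eef_rot: [-0.002, 0.998, 0.068, -0.001]
force: [-0.7, -0.2, 0.2]
grip_width: -0.0001
time_s: 8.1
tool_pos: [0.5722, 0.0511, 0.0663]
eef_rot: [-0.002, 0.998, 0.069, -0.003]
force: [-4.6, -1.6, 3.6]
grip_width: -0.0001
```

The stop was reached (about 6 N) at the predicted place. Retreat up and back, then over to the right so the view is clear.

```bash
python3 -m handwheel '[{"jaw":-1,"delta_pos":[-0.5,-0.07,0],"roll":0},{"jaw":-1,"delta_pos":[-1.3,-0.17,0.3],"roll":0},{"jaw":-1,"delta_pos":[-2.3,-0.3,1],"roll":0},{"jaw":-1,"delta_pos":[-2.6,-0.3,2],"roll":0},{"jaw":-1,"delta_pos":[-3.2,-0.3,3],"roll":0},{"jaw":-1,"delta_pos":[-4,-0.8,3.5],"roll":0},{"jaw":-1,"delta_pos":[-4.5,-1.6,4],"roll":0},{"jaw":-1,"delta_pos":[-4.5,-2.4,4],"roll":0}]'
python3 -m handwheel '[{"jaw":-1,"delta_pos":[0,-1,0],"roll":0},{"jaw":-1,"delta_pos":[0,-2,0],"roll":0},{"jaw":-1,"delta_pos":[0,-3,0],"roll":0},{"jaw":-1,"delta_pos":[0,-3,0],"roll":0},{"jaw":-1,"delta_pos":[0,-3,0],"roll":0}]'
python3 - <<'E'
from h import *
import cv2
a=env.capture("scene")[70:240,150:400];b=env.capture("top")[120:250,60:420]
cv2.imwrite("pics/s7.png",cv2.resize(a,None,fx=3,fy=3,interpolation=cv2.INTER_CUBIC))
cv2.imwrite("pics/t7.png",cv2.resize(b,None,fx=2.2,fy=2.2,interpolation=cv2.INTER_CUBIC))
E
```

```text
time_s: 8.9
tool_pos: [0.3928, -0.0455, 0.2296]
eef_rot: [-0.001, 0.998, 0.069, 0.001]
force: [1.0, 0.1, -0.3]
grip_width: 0.0001
time_s: 9.4
tool_pos: [0.3931, -0.1662, 0.2297]
eef_rot: [-0.001, 0.998, 0.068, 0.002]
force: [0.5, -0.1, 0.2]
grip_width: 0.0003
```

View pics/s7.png

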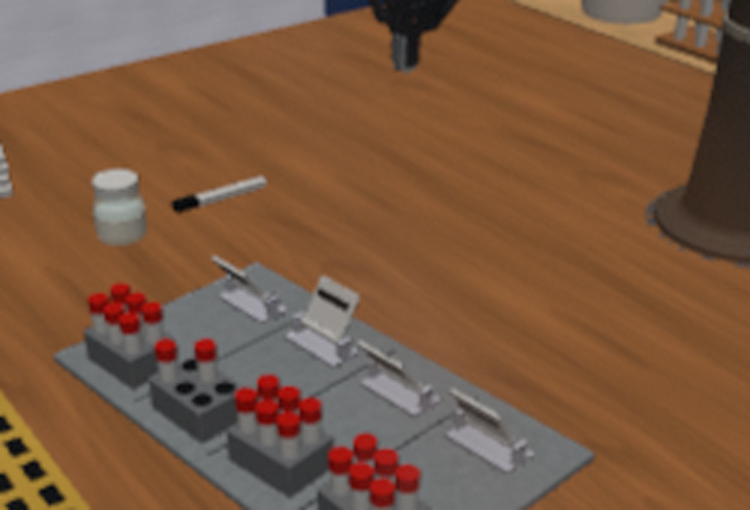

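View pics/t7.png

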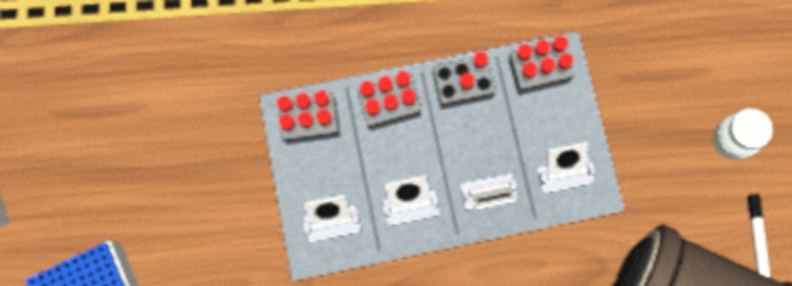

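Discs show at (328,211), (408,192) and (568,159) in front of the three full racks. The bar tag still stands at the not-full rack, around (490,190). Racks and bystanders look unmoved, and the arm is clear.

```bash
python3 -c "
from plant import env
print(env.job_done())"
```

```text
the job is handed in; nothing more can be done
None
```

I flipped the two wrong tags, the second and fourth from the left, over to their rack-side stops and handed the job in at about 9.5 s. I pushed each one with shut fingertips; the highest force I read was about 8 N, at the stops.

The last pictures show disc-up tags at the three full racks. The tag of the two-tube rack (third from the left) still leans towards the robot, bar side up. The racks, jar and marker look unmoved. The tip box was only partly in the last picture, but the arm never went near it. The arm was clear of everything, and no check failed or disagreed. I judged the final tag angles from the pictures and the force rise at the stops; I did not measure them.

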